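# Set up the sight glass inspection stand

### The arm

A 6-joint arm with a two-finger parallel gripper is mounted at the origin on a cart in front of the work surface, level with it; the furniture and walls round the work are solid. World frame = base frame: x ahead of the robot, y to its left, z up, the work surface at z = 0. Lengths are in m, angles in degrees, forces in N, time in s.
With the tool pointing down it reaches from about 0.4 to 0.825 m from the base axis. Payload 7 kg.
Tool frame: the origin (TCP) lies between the finger pads; the fingertips stand 25 mm ahead of it and the grasp point (between the pads) lies 6 mm ahead of it; z points along the fingers, y is the line along which they close (so a half turn about z gives the same grasp; the last joint's range is limited). The gripper opens to 88 mm and grips with 3 to 60 N. Pads are 19 mm wide; open, the fingers measure 130 mm over their backs; the gripper's body (78 mm by 193 mm) begins 47 mm behind the grasp point.
Start: joints at [16.507, 20.546, 0.682, 0, -70.136, -16.507], TCP at [0.675, -0, 0.252] pointing down, gripper open.
Joint ranges: [-176.03, 176.03], [-82.01, 121.73], [-58.28, 71.71], [-173.87, 95.51], [-174.79, -0.11], [-173.66, 173.66]. Speed limits (degrees/s): [136.94, 136.94, 172.46, 180, 180, 180].

### API

Orientations are given as [roll, pitch, yaw] about the fixed x, y, z axes, in that order (R = Rz(yaw) Ry(pitch) Rx(roll)).
In Python, from plant import r gives the robot as it stands.
- The arm moves only by the shell command python3 -m crank 'ROWS' [FORCE]. ROWS is JSON, a list of rows, each a list of 3 entries, a list of its own where there are three numbers: the turn, a rotation vector about the tool's x, y, z in degrees, then the shift along the tool's x, y, z in cm, then the closure, from -1 (fully open) to 1 (shut). In form: [[[wx, wy, wz], [dx, dy, dz], fingers], ...]. A call has 1 to 8 rows; each row shifts and turns the commanded pose from where the row before left it, along the tool's axes as they then stand; what a row does not reach is not made up. A row lasts 1/10 s, in which the tool goes at most 50 mm and 8.59 degrees, less where a joint would pass 70% of its speed; a pose out of reach is approached as far as the arm can. A call with a gripper value outside its range is refused whole. The fingers move at their own pace and stop on an object; FORCE is the grip in N (left out, the last holds). Time passes only in rows, so rows that do not move let the fingers close. It gives the time, the measured TCP pose, the force, the opening and the grip force at its end, in the units of the state.
- r.get_state(): the state, without advancing time (a new reading comes with each control period).
- r.capture(name): name is "scene" or "side" or "wrist"; returns a dict with "color" (400x640x3 uint8, red, green, blue), "range_z" (400x640 float32, m along the optical axis (not along the pixel's ray), 0 where there is no reading), "intrinsics" (3x3 intrinsics, pixels), "world_from_camera" (4x4, takes a point from camera to world coordinates); the wrist camera has in their place "hand_eye" (4x4, takes a point from camera to tool coordinates, whose origin is the TCP and whose axes are the flange's). Camera axes: x right, y down, z forward; pixel columns grow to the right and rows downward; lengths in m; the calibration is good to about 2 mm. A picture is of the moment at which its call begins: read the wrist's pose just before it.
- r.close_job(): hands the job in; it is judged then, once.
The state is a dict: "time_s": time; "joints": joint angles; "qd": joint speeds; "joint_torque": joint torques, N m; "tcp_pos": TCP position; "eef_rot": TCP orientation; "contact_force": force on the tool from outside, world axes, zero at the start; "moment": the same for the moment, N m; "gripper_width": finger opening in m; "gripper_force": force on a finger pad.
Only numpy, scipy, OpenCV 4.12 (cv2) and the standard library are available. Lean on these libraries where they do the work, as an engineer would, in place of code of your own. Each camera call takes 0.05 s, during which the arm holds its last target. There are 200 camera calls.

### The job

Raise the lid of the inspection stand until it lines up with the red setting arm beside its hinge (leave that arm where it is), then lay every green sight glass in an empty notch of the stand's rack, one to a notch, and last of all push the lamp lever fully away from the robot to switch the lamp on. The glass chips easily: never grip or press a glass with more than 20 N, leave the amber master glass in its notch, and do not push the oil bottle or the grease tin about.

Things in the scene. Friction and masses are not known exactly. Their poses are not given: they have to be found in the camera images.
- stand: Fixed inspection stand: grey base plate 200 (x) by 265 mm (y), 12 mm thick, and a foot for the lamp lever at its right front. Origin on the bench under the rack's width; x away from the robot, y left, z up. Rack: two aluminium bars along y, 16 mm wide, centred at x = -61 and +11 mm, tops 35 mm up, with black teeth 7 mm tall, 19 mm wide, at 54 mm pitch: four notches 35 mm wide. Hinge posts at the back 90 mm tall.
- notch_1 (a point): Middle of the floor of rack notch 1 (1 is the right-hand one), midway between the bars, 35 mm above the bench; axes as the stand's. A glass lies along the stand's x across both bars, its middle here (within 18 mm), its centre 14 mm above this point; between the bars fingertips may go down to the plate, 12 mm above the bench.
- notch_2 (a point): Middle of the floor of rack notch 2 (1 is the right-hand one), midway between the bars, 35 mm above the bench; axes as the stand's. A glass lies along the stand's x across both bars, its middle here (within 18 mm), its centre 14 mm above this point; between the bars fingertips may go down to the plate, 12 mm above the bench.
- notch_3 (a point): Middle of the floor of rack notch 3 (1 is the right-hand one), midway between the bars, 35 mm above the bench; axes as the stand's. A glass lies along the stand's x across both bars, its middle here (within 18 mm), its centre 14 mm above this point; between the bars fingertips may go down to the plate, 12 mm above the bench.
- notch_4 (a point): Middle of the floor of rack notch 4 (1 is the right-hand one), midway between the bars, 35 mm above the bench; axes as the stand's. A glass lies along the stand's x across both bars, its middle here (within 18 mm), its centre 14 mm above this point; between the bars fingertips may go down to the plate, 12 mm above the bench.
- lid (a joint): Angle of the stiff-hinged grey lamp lid, rad: 0 closed (level over the rack, its middle plane 80 mm above the bench), growing as it rises and swings away from the robot, up to 2.3. It stays where it is left; friction torque of about 0.5 N m plus its weight of 0.3 kg. It begins a little open.
- lid_hinge (a point): Middle of the lid's hinge line, 80 mm above the bench; the hinge line runs along the stand's y. Axes as the stand's.
- lid_handle (a point): Middle of the lid handle: round steel bar, 10 mm thick, 120 mm long, parallel to the hinge line, 185 mm from it, in the lid's plane. The lid panel (216 mm wide, 12 mm thick) ends 140 mm from the hinge, so a gap of 40 mm is free between bar and panel for a finger. x axis along the lid towards the hinge, y along the bar.
- set_arm (a joint): Angle of the red setting arm at the right of the lid, on the same hinge line and measured like the lid's angle, rad: the lid is set right when its angle equals this one (within 0.12 rad). Do not move the arm; it is stiff.
- set_arm_tip (a point): Outer end of the red setting arm (125 mm long, 14 mm broad, 5 mm thick), on its middle line; x axis points along the arm towards the hinge.
- lamp (a joint): Angle of the lamp lever, rad: 0 off (leaning to the robot), 1.0 on (leaning away, towards the stand's +x). It stays where it is left, moves lightly (about 2 N at the tip) and has a hard end stop at 1.0; on counts from 0.8.
- lamp_tip (a point): Tip of the lamp lever (the middle of the red ball, 26 mm across, on a short rod that turns about a pivot 45 mm away, 34 mm above the bench), at the right front of the stand; its grey block is up to 47 mm tall. To switch on, push the tip towards the stand's +x.
- glass_1: A green sight glass with white bands near its ends (its origin is its centre): a loose square glass bar 110 mm long (along its own x) and 28 x 28 mm in section, 0.14 to 0.26 kg. At the start it lies on the bench. Any of its long faces may be up. Absent in some runs.
- glass_2: A green sight glass with white bands near its ends (its origin is its centre): a loose square glass bar 110 mm long (along its own x) and 28 x 28 mm in section, 0.14 to 0.26 kg. At the start it lies on the bench. Any of its long faces may be up. Absent in some runs.
- glass_3: A green sight glass with white bands near its ends (its origin is its centre): a loose square glass bar 110 mm long (along its own x) and 28 x 28 mm in section, 0.14 to 0.26 kg. At the start it lies on the bench. Any of its long faces may be up. Absent in some runs.
- master_1: An amber master glass with brass bands (its origin is its centre), same size as the green ones, lying in notch 1 (its notch is then taken). Only one of the four master glasses is present in a run.
- master_2: An amber master glass with brass bands (its origin is its centre), same size as the green ones, lying in notch 2 (its notch is then taken). Only one of the four master glasses is present in a run.
- master_3: An amber master glass with brass bands (its origin is its centre), same size as the green ones, lying in notch 3 (its notch is then taken). Only one of the four master glasses is present in a run.
- master_4: An amber master glass with brass bands (its origin is its centre), same size as the green ones, lying in notch 4 (its notch is then taken). Only one of the four master glasses is present in a run.
- oil_bottle: Bystander: loose white oiler bottle with a red nozzle, 40 mm across, 105 mm tall, standing at the left; origin at the middle of its underside.
- grease_tin: Bystander: loose flat blue tin with a yellow lid, 67 mm across, 32 mm tall; origin at the middle of its underside.
Mind the look-alikes: they are no part of the job. What is shaped like the glass_1 but blue is not meant.

How it is judged:
By the outcome, as a careful person would: the job done as asked, in the order asked, and still so for the second after the job is handed in, with the robot touching nothing.
Of master_1, master_2, master_3, master_4 only 1 to 1 are there at a start; the rules pass over those that are not, and their reading is None.
Of glass_1, glass_2, glass_3 only 2 to 3 are there at a start; the rules pass over those that are not, and their reading is None.
At some moment in a run one of glass_1, glass_2, glass_3 may be knocked a few centimetres aside while the robot is not near it.
Once in a run the grip may slacken for a moment while it holds something.
It also fails if it takes over 208 s, if anything falls off the work surface, if the arm or the gripper's body presses on something with over 40 N, if the wrist force passes 120 N, or if a joint passes its speed limit or range.

## Working session

There is one attempt and no reset: what is moved stays moved. The work goes in short steps, Python scripts to look and compute and a shell command to move; the robot and the scene stay as the last step left them, time stands still between calls to the robot, and variables do not carry over. Pictures are saved under pics/ and viewed, at most 14 in all, crops included, and the job is handed in when it is done.

```bash
ls; mkdir -p pics
cat > h.py <<'E'
import numpy as np, cv2
from plant import r
from scipy.spatial.transform import Rotation as R
def cap(n):
    s=r.get_state(); c=r.capture(n)
    if 'world_from_camera' in c: T=c['world_from_camera']
    else:
        W=np.eye(4); W[:3,:3]=R.from_euler('xyz',s['eef_rot'],degrees=True).as_matrix(); W[:3,3]=s['tcp_pos']; T=W@c['hand_eye']
    d=c['range_z']; K=c['intrinsics']; v,u=np.mgrid[:d.shape[0],:d.shape[1]]
    P=np.stack([(u-K[0,2])/K[0,0]*d,(v-K[1,2])/K[1,1]*d,d],-1)@T[:3,:3].T+T[:3,3]
    P[d==0]=np.nan
    return c['color'],P,np.asarray(T)
def save(n,img): cv2.imwrite('pics/'+n+'.png',img[...,::-1])
E
python3 - <<'E'
from h import *
print(r.get_state())
for n in ('scene','side','wrist'):
    c,P,T=cap(n); save(n+'0',c); np.savez('/tmp/'+n+'0',c=c,P=P); print(n,T.round(3).tolist())
E
```

```text
pics
{'time_s': 0.0, 'joints': array([ 1.65054112e+01,  2.05915162e+01,  6.36043555e-01, -1.93006599e-02,
       -7.01371041e+01, -1.65067771e+01]), 'qd': array([ 0.03127686,  0.00018511,  0.14063538,  0.03588249, -0.01562786,
        0.02512941]), 'joint_torque': array([-8.00930356e-04, -5.82726967e+01,  2.93058443e+01,  6.99745238e+00,
        6.93249181e-03, -2.06530804e-04]), 'tcp_pos': array([ 6.74565435e-01, -4.18452045e-05,  2.50641568e-01]), 'eef_rot': array([ 1.79906083e+02, -8.90987961e-03, -9.00079311e+01]), 'contact_force': array([ 0.12192744, -0.22850566, -0.02131151]), 'moment': array([ 0.00920987,  0.01794322, -0.01526182]), 'gripper_force': 0.0, 'gripper_width': 0.0876373231322902}
scene [[-0.87, -0.259, 0.419, 0.077], [-0.492, 0.472, -0.731, 1.009], [-0.008, -0.842, -0.539, 0.625], [0.0, 0.0, 0.0, 1.0]]
side [[-0.999, -0.003, 0.044, 0.452], [-0.04, 0.495, -0.868, 1.058], [-0.02, -0.869, -0.495, 0.496], [0.0, 0.0, 0.0, 1.0]]
wrist [[-1.0, 0.002, -0.001, 0.675], [0.001, 0.966, 0.259, -0.07], [0.002, 0.259, -0.966, 0.385], [0.0, 0.0, 0.0, 1.0]]
```

View pics/scene0.png

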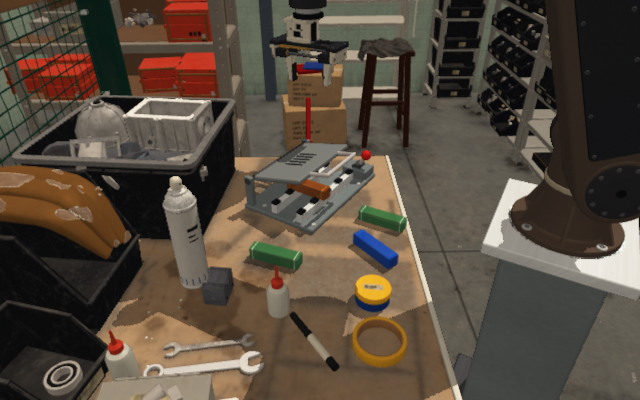

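View pics/side0.png

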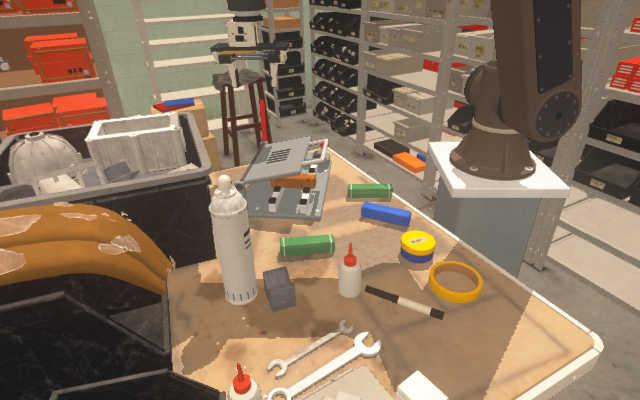

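View pics/wrist0.png

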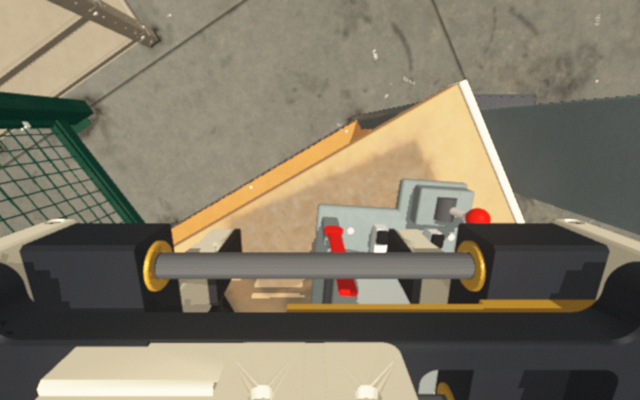

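```bash
cat >> h.py <<'E'
def masks(c):
    h=cv2.cvtColor(c,cv2.COLOR_RGB2HSV); H,S,V=h[...,0].astype(int),h[...,1],h[...,2]
    return dict(green=(abs(H-65)<22)&(S>110)&(V>40), red=((H<6)|(H>174))&(S>170)&(V>80), amber=(abs(H-10)<7)&(S>150)&(V>60), blue=(abs(H-113)<10)&(S>150))
def blobs(c,P,col,box=(0.25,1.0,-0.6,0.6,0.003,0.5),minn=60):
    m=masks(c)[col]&np.isfinite(P[...,0])&(P[...,0]>box[0])&(P[...,0]<box[1])&(P[...,1]>box[2])&(P[...,1]<box[3])&(P[...,2]>box[4])&(P[...,2]<box[5])
    n,L,st,ce=cv2.connectedComponentsWithStats(m.astype(np.uint8),connectivity=8)
    for i in range(1,n):
        if st[i,4]<minn: continue
        p=P[L==i]; q=p[:,:2]; cc,(w,hh),a=cv2.minAreaRect((q*1000).astype(np.float32))
        yield dict(px=ce[i].round(),n=st[i,4],med=np.median(p,0).round(3),lo=np.percentile(p,2,0).round(3),hi=np.percentile(p,98,0).round(3),rect=(np.round(cc,0),round(w),round(hh),round(a)),pts=p)
E
python3 - <<'E'
from h import *
for n in ('scene','side','wrist'):
    z=np.load('/tmp/'+n+'0.npz')
    for col in ('green','red','amber','blue'):
        for b in blobs(z['c'],z['P'],col):
            print(n,col,{k:v for k,v in b.items() if k!='pts'})
E
```

```text
scene green {'px': array([382., 214.]), 'n': np.int32(188), 'med': array([0.367, 0.201, 0.029]), 'lo': array([0.328, 0.191, 0.027]), 'hi': array([0.409, 0.21 , 0.031]), 'rect': (array([368., 202.]), 86, 21, 1)}
scene green {'px': array([275., 250.]), 'n': np.int32(281), 'med': array([0.51 , 0.426, 0.029]), 'lo': array([0.469, 0.413, 0.027]), 'hi': array([0.551, 0.44 , 0.031]), 'rect': (array([510., 426.]), 87, 23, 9)}
scene green {'px': array([273., 260.]), 'n': np.int32(227), 'med': array([0.509, 0.438, 0.012]), 'lo': array([0.467, 0.431, 0.004]), 'hi': array([0.546, 0.444, 0.022]), 'rect': (array([507., 437.]), 84, 5, 9)}
scene red {'px': array([308., 119.]), 'n': np.int32(209), 'med': array([0.65 , 0.049, 0.146]), 'lo': array([0.642, 0.045, 0.088]), 'hi': array([0.658, 0.053, 0.204]), 'rect': (array([650.,  50.]), 17, 12, 5)}
scene red {'px': array([366., 154.]), 'n': np.int32(74), 'med': array([0.482, 0.043, 0.08 ]), 'lo': array([0.473, 0.034, 0.067]), 'hi': array([0.493, 0.048, 0.088]), 'rect': (array([484.,  40.]), 18, 21, 65)}
scene red {'px': array([276., 280.]), 'n': np.int3
[... 2200 characters left out ...]
y([0.388, 0.315, 0.031]), 'rect': (array([351., 301.]), 22, 80, 69)}
wrist red {'px': array([478., 217.]), 'n': np.int32(306), 'med': array([0.491, 0.031, 0.083]), 'lo': array([ 0.48 , -0.039,  0.073]), 'hi': array([0.621, 0.038, 0.299]), 'rect': (array([553.,   3.]), 21, 162, 65)}
wrist red {'px': array([335., 238.]), 'n': np.int32(360), 'med': array([0.653, 0.045, 0.108]), 'lo': array([0.644, 0.044, 0.077]), 'hi': array([0.662, 0.049, 0.141]), 'rect': (array([653.,  47.]), 21, 9, 12)}
wrist red {'px': array([347., 287.]), 'n': np.int32(279), 'med': array([0.651, 0.046, 0.202]), 'lo': array([0.645, 0.045, 0.191]), 'hi': array([0.657, 0.05 , 0.207]), 'rect': (array([650.,  85.]), 13, 80, 1)}
```

The pictures show the stand at about scene px (310,185) with its lid slightly open and an amber glass under it. Two green glasses are visible, at (275,250) and (382,214). A blue look-alike is at (375,249), the red arm is near vertical at (308,119), and the lamp ball is at (366,154). Next I'll fit the stand pose, lid angle and arm angle.

Run:
```python
from h import *
z=np.load('/tmp/scene0.npz'); c,P=z['c'],z['P']; z2=np.load('/tmp/side0.npz')
def arm(z):
    for b in blobs(z['c'],z['P'],'red'):
        p=b['pts']
        if np.median(p[:,2])>.1 and b['med'][0]<.7: return p[(p[:,2]>.07)]
for zz in (z,z2):
    p=arm(zz); m=np.median(p,0); v=np.linalg.svd(p-p.mean(0),full_matrices=False)[2][0]; print('arm dir',(v*np.sign(v[2])).round(3), m.round(3), np.percentile(p,[0,100],axis=0).round(3))
# lid plane
for zz in (z,z2):
    c,P=zz['c'],zz['P']; s=c.max(-1).astype(int)-c.min(-1)
    m=(P[...,0]>.48)&(P[...,0]<.68)&(P[...,1]>.03)&(P[...,1]<.36)&(P[...,2]>.075)&(P[...,2]<.2)&(s<40)
    p=P[m]; best=0
    rng=np.random.default_rng(0)
    for _ in range(500):
        a=p[rng.choice(len(p),3,False)]; n=np.cross(a[1]-a[0],a[2]-a[0]); n/=np.linalg.norm(n)+1e-12
        k=abs((p-a[0])@n)<.003
        if k.sum()>best: best=k.sum(); K=k
    q=p[K]; n=np.linalg.svd(q-q.mean(0),full_matrices=False)[2][2]; n*=np.sign(n[2])
    print('lid',best,len(p),n.round(3),'angle',np.arccos(n[2]).round(3),'yaw',np.degrees(np.arctan2(n[1],n[0])).round(1),q.mean(0).round(3),np.percentile(q,[1,99],axis=0).round(3).tolist())
    print(cv2.minAreaRect((q[:,:2]*1000).astype(np.float32)))
    # plate 12mm points
    m=(abs(P[...,2]-.012)<.004)&(s<40)&(P[...,0]>.4)&(P[...,0]<.72)&(P[...,1]>0)&(P[...,1]<.36)
    print('plate',m.sum(),cv2.minAreaRect((P[m][:,:2]*1000).astype(np.float32)),np.percentile(P[m],[1,99],axis=0).round(3).tolist())
    m=(P[...,0]>.42)&(P[...,0]<.53)&(P[...,1]>.05)&(P[...,1]<.33)&(P[...,2]>.09)&(P[...,2]<.2)&(s<60)
    print('handle?',m.sum(),np.percentile(P[m],[1,50,99],axis=0).round(3).tolist())
```

```text
arm dir [-0.006  0.005  1.   ] [0.65  0.049 0.146] [[0.642 0.044 0.081]
 [0.659 0.056 0.209]]
arm dir [-0.022  0.001  1.   ] [0.65  0.051 0.15 ] [[0.641 0.045 0.091]
 [0.657 0.055 0.205]]
lid 2084 2419 [ 0.214 -0.008  0.977] angle 0.215 yaw -2.3 [0.585 0.194 0.105] [[0.482, 0.071, 0.086], [0.666, 0.295, 0.127]]
((573.5327758789062, 182.65084838867188), (247.44174194335938, 191.58404541015625), 87.14115142822266)
plate 2358 ((536.7924194335938, 158.38388061523438), (307.48291015625, 278.61627197265625), 86.4354019165039) [[0.419, 0.039, 0.008], [0.677, 0.311, 0.016]]
handle? 491 [[0.472, 0.084, 0.108], [0.512, 0.18, 0.118], [0.53, 0.257, 0.128]]
lid 2065 2346 [ 0.215 -0.013  0.976] angle 0.217 yaw -3.4 [0.589 0.199 0.103] [[0.483, 0.077, 0.085], [0.668, 0.299, 0.127]]
((573.3150634765625, 188.0136260986328), (245.09617614746094, 192.92437744140625), 86.01142120361328)
plate 2205 ((551.8453369140625, 192.74790954589844), (270.92486572265625, 272.65179443359375), 19.278905868530273) [[0.469, 0.059, 0.009], [0.673, 0.313, 0.015]]
handle? 337 [[0.474, 0.086, 0.109], [0.506, 0.19, 0.118], [0.53, 0.26, 0.128]]
```

```bash
python3 -m crank '[[[0,0,0.5],[0,0,-3],0.36],[[0,0,0.5],[-3.1,3.4,0],0.36],[[0,0,0.5],[-3.1,3.4,0],0.36],[[0,0,0.5],[-3.1,3.4,0],0.36],[[0,0,0.5],[-3.1,3.4,0],0.36],[[0,0,0.5],[-3.1,3.4,0],0.36],[[0,0,0],[-3,3.4,0],0.36],[[0,0,0],[0,0,2],0.36]]' 15
python3 - <<'E'
from h import *
print(r.get_state()['tcp_pos'])
c,P,T=cap('wrist'); save('w1',c); np.savez('/tmp/w1',c=c,P=P)
E
```

```text
time_s: 0.95
tcp_pos: [0.475, 0.1946, 0.2642]
eef_rot: [-179.8, 0.2, -92.7]
contact_force: [-0.2, -0.2, -1.0]
gripper_width: 0.0309
gripper_force: 0.0
[0.47504584 0.19462945 0.26418068]
```

View pics/w1.png

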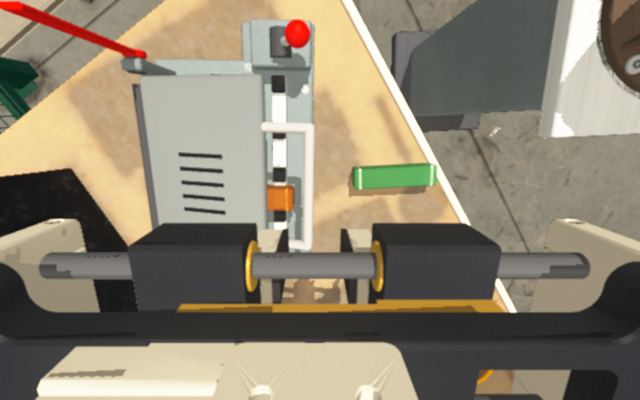

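The wrist view shows the bar from (312,125) to (305,245), so the fingers sit near its left end. The lamp ball is at (296,33) and glass B at (395,177). The bench to the right of the stand looks empty.

Run:
```python
from h import *
z=np.load('/tmp/w1.npz'); P=z['P'];c=z['c']
for (u,v) in [(311,135),(310,160),(308,200),(307,230),(296,33),(200,150)]: print(u,v,P[v-1:v+2,u-3:u+4].reshape(-1,3)[np.nanargmax(P[v-1:v+2,u-3:u+4,2])].round(3))
m=(P[...,2]>.10)&(P[...,2]<.135)&(P[...,0]<.479)&(P[...,0]>.44)
p=P[m]; print(m.sum(),np.percentile(p,[1,50,99],axis=0).round(3)); print(np.polyfit(p[:,1],p[:,0],1))
m=(P[...,2]>.115)&(P[...,2]<.135)&(P[...,0]<.5)&(P[...,0]>.44)
print(cv2.minAreaRect((P[m][:,:2]*1000).astype(np.float32)))
for col in ('green','amber','red'):
    for b in blobs(c,P,col): print(col,{k:v for k,v in b.items() if k!='pts'})
```

```text
311 135 [0.477 0.136 0.129]
310 160 [0.48  0.159 0.128]
308 200 [0.482 0.197 0.129]
307 230 [0.483 0.228 0.129]
296 33 [0.485 0.039 0.089]
200 150 [0.587 0.145 0.106]
444 [[0.473 0.125 0.123]
 [0.477 0.154 0.127]
 [0.479 0.216 0.129]]
[0.03205354 0.47137797]
((486.43994140625, 187.76541137695312), (129.87136840820312, 27.4179744720459), 89.6265640258789)
green {'px': array([395., 176.]), 'n': np.int32(1371), 'med': array([0.369, 0.197, 0.029]), 'lo': array([0.327, 0.185, 0.023]), 'hi': array([0.41 , 0.211, 0.031]), 'rect': (array([369., 198.]), 88, 27, 1)}
green {'px': array([356., 179.]), 'n': np.int32(67), 'med': array([0.421, 0.199, 0.029]), 'lo': array([0.419, 0.187, 0.026]), 'hi': array([0.423, 0.211, 0.03 ]), 'rect': (array([421., 199.]), 25, 4, 90)}
amber {'px': array([280., 198.]), 'n': np.int32(597), 'med': array([0.519, 0.211, 0.064]), 'lo': array([0.503, 0.199, 0.049]), 'hi': array([0.533, 0.226, 0.066]), 'rect': (array([518., 211.]), 44, 32, 90)}
red {'px': array([68., 28.]), 'n': np.int32(1493), 'med': array([0.645, 0.05 , 0.171]), 'lo': array([0.642, 0.047, 0.084]), 'hi': array([0.655, 0.051, 0.207]), 'rect': (array([651.,  49.]), 7, 21, 86)}
red {'px': array([297.,  33.]), 'n': np.int32(535), 'med': array([0.485, 0.039, 0.084]), 'lo': array([0.474, 0.027, 0.077]), 'hi': array([0.496, 0.048, 0.088]), 'rect': (array([488.,  37.]), 23, 29, 78)}
```

```bash
python3 -m crank '[[[0,0,0.8],[1.5,-0.7,0],0.36],[[0,0,0],[0,0,4],0.36],[[0,0,0],[0,0,4],0.36],[[0,0,0],[0,0,3],0.36],[[0,0,0],[0,0,2.4],0.36],[[0,0,0],[0,0,0],0.36],[[0,0,0],[0,0,0],0.36]]'
```

```text
time_s: 1.7
tcp_pos: [0.4834, 0.1754, 0.1279]
eef_rot: [180.0, -0.1, -93.8]
contact_force: [0.7, 0.3, 0.4]
gripper_width: 0.0279
gripper_force: 0.0
```

```bash
python3 -m crank '[[[0,0,0],[0,0,0],0.8],[[0,0,0],[0,0,0],1],[[0,0,0],[0,0,0],1],[[0,0,0],[0,0,0],1],[[0,0,0],[0,0,0],1]]' 25
python3 - <<'E'
import numpy as np
# arc of bar in stand frame from th0 to 1.56: shifts in tool axes (tool y=-stand x, tool z = down)
L=18.5
th=np.linspace(.24,1.58,17)
for a,b in zip(th[:-1],th[1:]): print('[0,%.2f,%.2f]'%(L*(np.cos(b)-np.cos(a)),-L*(np.sin(b)-np.sin(a))))
E
```

```text
time_s: 2.2
tcp_pos: [0.4806, 0.1761, 0.1277]
eef_rot: [179.8, 0.0, -93.9]
contact_force: [-12.6, 5.9, 4.3]
gripper_width: 0.0093
gripper_force: 25.0
[0,-0.43,-1.49]
[0,-0.55,-1.45]
[0,-0.67,-1.40]
[0,-0.79,-1.33]
[0,-0.90,-1.26]
[0,-1.00,-1.18]
[0,-1.09,-1.10]
[0,-1.18,-1.00]
[0,-1.26,-0.90]
[0,-1.33,-0.79]
[0,-1.39,-0.68]
[0,-1.45,-0.56]
[0,-1.49,-0.43]
[0,-1.52,-0.31]
[0,-1.54,-0.18]
[0,-1.55,-0.05]
```

```bash
python3 -m crank '[[[0,0,0],[0,-0.2,-1.5],1],[[0,0,0],[0,-0.55,-1.45],1],[[0,0,0],[0,-0.67,-1.4],1],[[0,0,0],[0,-0.79,-1.33],1],[[0,0,0],[0,-0.9,-1.26],1],[[0,0,0],[0,-1,-1.18],1],[[0,0,0],[0,-1.1,-1.1],1],[[0,0,0],[0,0,0],1]]'
```

```text
time_s: 3.0
tcp_pos: [0.5329, 0.1726, 0.223]
eef_rot: [179.8, 0.0, -93.8]
contact_force: [-22.3, 4.1, 26.0]
gripper_width: 0.0091
gripper_force: 25.0
```

```bash
python3 -m crank '[[[0,0,0],[0,-0.8,-1.4],1],[[0,0,0],[0,-1.2,-0.95],1],[[0,0,0],[0,-1.3,-0.8],1],[[0,0,0],[0,-1.39,-0.7],1],[[0,0,0],[0,0,0],1]]'
```

```text
time_s: 3.5
tcp_pos: [0.5828, 0.1693, 0.2595]
eef_rot: [-179.9, 0.0, -93.8]
contact_force: [-0.3, 0.1, 3.8]
gripper_width: 0.0089
gripper_force: 25.0
```

```bash
python3 -m crank '[[[0,0,0],[0,-1.45,-0.5],1],[[0,0,0],[0,-1.49,-0.4],1],[[0,0,0],[0,-1.52,-0.28],1],[[0,0,0],[0,-1.54,-0.1],1],[[0,0,0],[0,-1.5,0],1],[[0,0,0],[0,0,0],1],[[0,0,0],[0,0,0],1]]'
python3 - <<'E'
from h import *
for n in ('scene','side'):
    c,P,T=cap(n); np.savez('/tmp/%s2'%n,c=c,P=P); save(n+'2',c)
    s=c.max(-1).astype(int)-c.min(-1)
    m=(P[...,0]>.5)&(P[...,0]<.75)&(P[...,1]>.07)&(P[...,1]<.30)&(P[...,2]>.1)&(P[...,2]<.21)&(s<60)
    p=P[m]; best=0; rng=np.random.default_rng(0)
    for _ in range(500):
        a=p[rng.choice(len(p),3,False)]; nn=np.cross(a[1]-a[0],a[2]-a[0]); nn/=np.linalg.norm(nn)+1e-12
        k=abs((p-a[0])@nn)<.003
        if k.sum()>best: best=k.sum(); K=k
    q=p[K]; nn=np.linalg.svd(q-q.mean(0),full_matrices=False)[2][2]; nn*=np.sign(nn[0])
    print(n,best,len(p),nn.round(3),'theta',np.arctan2(nn[0],nn[2]).round(3),q.mean(0).round(3),np.percentile(q,[1,99],axis=0).round(3).tolist())
    for b in blobs(c,P,'red'):
        if b['med'][2]>.1: p=b['pts']; v=np.linalg.svd(p-p.mean(0),full_matrices=False)[2][0]; v*=np.sign(v[2]); print('arm',b['n'],b['lo'],b['hi'],np.arctan2(v[2],-v[0]).round(3))
E
```

```text
time_s: 4.2
tcp_pos: [0.6586, 0.1641, 0.2746]
eef_rot: [-179.6, 0.1, -93.8]
contact_force: [2.0, -1.3, 9.4]
gripper_width: 0.0092
gripper_force: 25.0
scene 2271 2505 [ 0.998 -0.07   0.008] theta 1.563 [0.654 0.188 0.157] [[0.646, 0.075, 0.101], [0.663, 0.283, 0.209]]
arm 202 [0.642 0.045 0.085] [0.657 0.053 0.205] 1.581
side 1192 1348 [ 0.997 -0.075  0.01 ] theta 1.561 [0.654 0.2   0.157] [[0.646, 0.085, 0.101], [0.664, 0.285, 0.209]]
arm 112 [0.642 0.048 0.095] [0.65  0.055 0.204] 1.556
```

```bash
python3 -m crank '[[[0,0,0],[0,0,0],0.3],[[0,0,0],[0,0,0],0.3],[[0,0,0],[0,0,0],0.3],[[0,0,0],[0,0,-4],0.3],[[0,0,0],[0,0,-4],0.3],[[0,0,0],[0,4,-1],0.3],[[0,0,0],[0,4,0],0.3],[[0,0,0],[0,3,0],0.3]]' 12
python3 - <<'E'
from h import *
for n in ('scene','wrist'):
    c,P,T=cap(n); np.savez('/tmp/%s3'%n,c=c,P=P); save(n+'3',c)
    for col in ('green','amber'):
        for b in blobs(c,P,col): print(n,col,{k:v for k,v in b.items() if k!='pts'})
E
```

```text
time_s: 5.1
tcp_pos: [0.5449, 0.1714, 0.3612]
eef_rot: [-180.0, 0.0, -93.8]
contact_force: [0.7, 0.2, 0.2]
gripper_width: 0.0308
gripper_force: 0.0
scene green {'px': array([382., 214.]), 'n': np.int32(193), 'med': array([0.367, 0.201, 0.029]), 'lo': array([0.327, 0.19 , 0.027]), 'hi': array([0.409, 0.211, 0.032]), 'rect': (array([368., 200.]), 85, 23, 1)}
scene green {'px': array([274., 254.]), 'n': np.int32(534), 'med': array([0.509, 0.433, 0.027]), 'lo': array([0.468, 0.414, 0.005]), 'hi': array([0.55 , 0.443, 0.031]), 'rect': (array([510., 427.]), 87, 26, 9)}
scene amber {'px': array([308., 187.]), 'n': np.int32(595), 'med': array([0.552, 0.222, 0.059]), 'lo': array([0.502, 0.202, 0.039]), 'hi': array([0.608, 0.228, 0.066]), 'rect': (array([556., 214.]), 28, 111, 87)}
scene amber {'px': array([277., 280.]), 'n': np.int32(138), 'med': array([0.426, 0.54 , 0.075]), 'lo': array([0.418, 0.53 , 0.064]), 'hi': array([0.436, 0.548, 0.103]), 'rect': (array([427., 539.]), 19, 19, 32)}
scene amber {'px': array([369., 325.]), 'n': np.int32(169), 'med': array([0.269, 0.496, 0.012]), 'lo': array([0.251, 0.483, 0.003]), 'hi': array([0.277, 0.532, 0.02 ]), 'rect': (array([268., 507.]), 58, 15, 67)}
wrist green {'px': array([418., 175.]), 'n': np.int32(828), 'med': array([0.37 , 0.197, 0.029]), 'lo': array([0.328, 0.185, 0.023]), 'hi': array([0.41 , 0.211, 0.031]), 'rect': (array([369., 198.]), 86, 27, 0)}
wrist green {'px': array([332., 296.]), 'n': np.int32(457), 'med': array([0.524, 0.418, 0.028]), 'lo': array([0.498, 0.41 , 0.009]), 'hi': array([0.554, 0.433, 0.031]), 'rect': (array([526., 421.]), 26, 59, 87)}
wrist amber {'px': array([306., 195.]), 'n': np.int32(1176), 'med': array([0.558, 0.209, 0.064]), 'lo': array([0.507, 0.195, 0.053]), 'hi': array([0.609, 0.224, 0.066]), 'rect': (array([558., 214.]), 34, 107, 87)}
```

View pics/wrist3.png

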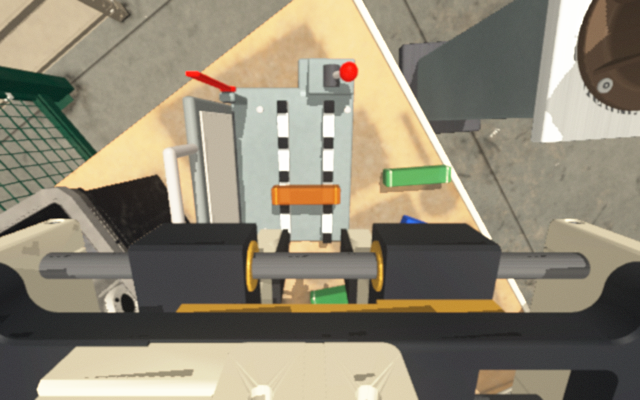

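View pics/scene3.png

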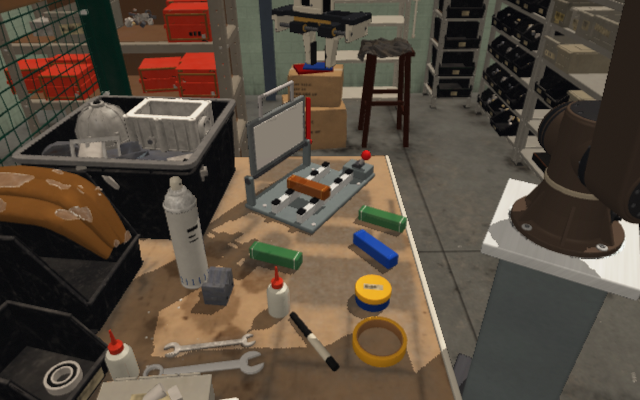

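Scene view: the lid stands up aligned with the arm. There are only two green glasses, at (382,214) and (274,254), and the amber master lies in notch 3. I'll locate the teeth next.

Run:
```python
from h import *
for n in ('wrist','scene'):
    z=np.load('/tmp/%s3.npz'%n); c,P=z['c'],z['P']
    m=(P[...,2]>.036)&(P[...,2]<.046)&(c.max(-1)<60)&(P[...,0]>.47)&(P[...,0]<.63)&(P[...,1]>.04)&(P[...,1]<.32)
    k,L,st,ce=cv2.connectedComponentsWithStats(m.astype(np.uint8),connectivity=8)
    for i in range(1,k):
        if st[i,4]>15:
            p=P[L==i]; print(n,st[i,4],ce[i].round(),p.mean(0).round(4),(p.max(0)-p.min(0)).round(3))
    for b in blobs(c,P,'amber'):
        if .5<b['med'][0]: 
            p=b['pts']; q=p[p[:,2]>.06]; print('amber top',q.mean(0).round(4),cv2.minAreaRect((q[:,:2]*1000).astype(np.float32)))
```

```text
wrist 73 [281. 107.] [0.5852 0.0741 0.0436] [0.011 0.014 0.004]
wrist 41 [328. 109.] [0.514  0.082  0.0437] [0.011 0.008 0.004]
wrist 52 [282. 143.] [0.5892 0.128  0.0434] [0.011 0.013 0.004]
wrist 27 [284. 177.] [0.5921 0.1829 0.0432] [0.01  0.013 0.003]
wrist 40 [284. 208.] [0.5961 0.2355 0.0433] [0.011 0.01  0.005]
wrist 34 [327. 208.] [0.5249 0.2402 0.0432] [0.011 0.01  0.004]
wrist 43 [327. 238.] [0.5283 0.2933 0.0434] [0.01  0.013 0.003]
amber top [0.5582 0.2098 0.0641] ((558.1516723632812, 210.73507690429688), (27.921422958374023, 106.51915740966797), 86.43357849121094)
scene 24 [325. 164.] [0.5829 0.0772 0.0417] [0.015 0.016 0.009]
scene 29 [357. 166.] [0.5036 0.0474 0.0416] [0.023 0.013 0.009]
scene 29 [349. 171.] [0.5116 0.0803 0.0415] [0.017 0.016 0.008]
scene 26 [314. 172.] [0.5869 0.1303 0.0416] [0.013 0.017 0.008]
scene 29 [338. 180.] [0.5154 0.1357 0.0417] [0.016 0.016 0.007]
scene 39 [290. 191.] [0.5936 0.2365 0.0419] [0.018 0.02  0.007]
scene 42 [314. 200.] [0.5222 0.2418 0.0419] [0.016 0.019 0.009]
scene 34 [275. 202.] [0.5973 0.2922 0.0418] [0.016 0.016 0.007]
scene 40 [301. 211.] [0.5265 0.2958 0.0419] [0.016 0.019 0.007]
amber top [0.5545 0.2155 0.0636] ((555.844482421875, 214.02008056640625), (27.50628089904785, 109.83525848388672), 86.90614318847656)
```

```bash
python3 -m crank '[[[0,0,0],[-0.4,4.44,2],-0.3],[[0,0,0],[-0.4,4.44,2],-0.3],[[0,0,0],[-0.4,4.44,2],-0.3],[[0,0,0],[-0.4,4.44,2],-0.3],[[0,0,8.5],[0,0,0],-0.3],[[0,0,8.5],[0,0,0],-0.3],[[0,0,8.5],[0,0,0],-0.3],[[0,0,8.5],[0,0,0],-0.3]]' 12
python3 -m crank '[[[0,0,8.5],[0,0,0],-0.3],[[0,0,8.5],[0,0,0],-0.3],[[0,0,8.5],[0,0,0],-0.3],[[0,0,8.5],[0,0,0],-0.3],[[0,0,8.5],[0,0,0],-0.3],[[0,0,8.5],[0,0,0],-0.3],[[0,0,0],[0,0,0],-0.3]]'
cat >> h.py <<'E'
def glass(n,p0,rad=.08,col='green'):
    """top-face centre and long-axis yaw of the glass near p0"""
    c,P,T=cap(n)
    m=(masks(c)[col]|(c.min(-1)>120))&(np.hypot(P[...,0]-p0[0],P[...,1]-p0[1])<rad)&(P[...,2]>p0[2]+.008)&(P[...,2]<p0[2]+.022)
    k,L,st,ce=cv2.connectedComponentsWithStats(m.astype(np.uint8),connectivity=8)
    if k<2: return None,c
    i=1+np.argmax(st[1:,4]); q=P[L==i]; (cx,cy),(w,h),a=cv2.minAreaRect((q[:,:2]*1000).astype(np.float32))
    yaw=a if w>h else a-90
    return dict(c=(round(cx),round(cy)),size=(round(w),round(h)),yaw=round(yaw,1),z=np.median(q[:,2]).round(3),px=ce[i].round(),n=st[i,4]),c
E
python3 - <<'E'
from h import *
print(r.get_state()['tcp_pos'],r.get_state()['joints'].round(0))
for n in ('wrist','scene'):
    g,c=glass(n,(.369,.199,.014)); print(n,g); save('B_'+n,c)
E
```

```text
time_s: 6.0
tcp_pos: [0.3706, 0.1994, 0.2809]
eef_rot: [-180.0, -0.0, -128.1]
contact_force: [0.1, -0.1, 0.1]
gripper_width: 0.0568
gripper_force: 0.0
time_s: 6.7
tcp_pos: [0.3708, 0.1993, 0.2808]
eef_rot: [-180.0, -0.0, -178.9]
contact_force: [0.3, 0.7, 0.4]
gripper_width: 0.057
gripper_force: 0.0
[0.37075826 0.19928595 0.28082612] [  55.   -6.  -26.   -0.  -69. -144.]
wrist {'c': (374, 200), 'size': (96, 27), 'yaw': 0.4, 'z': np.float64(0.03), 'px': array([315., 176.]), 'n': np.int32(1203)}
scene {'c': (365, 201), 'size': (101, 25), 'yaw': 2.3, 'z': np.float64(0.029), 'px': array([384., 214.]), 'n': np.int32(208)}
```

```bash
python3 -m crank '[[[0,0,0],[0,0,4.8],-0.3],[[0,0,0],[0,0,4.8],-0.3],[[0,0,0],[0,0,4.8],-0.3],[[0,0,0],[0,0,4.8],-0.3],[[0,0,0],[0,0,3.2],-0.3],[[0,0,0],[0,0,2],-0.3],[[0,0,0],[0,0,0.6],-0.3],[[0,0,0],[0,0,0],-0.3]]' 14
```

```text
time_s: 7.6
tcp_pos: [0.3705, 0.199, 0.0306]
eef_rot: [-179.9, -0.1, -178.7]
contact_force: [0.2, -0.9, 0.0]
gripper_width: 0.0571
gripper_force: 0.0
```

```bash
python3 -m crank '[[[0,0,0],[0,0,0],0.2],[[0,0,0],[0,0,0],0.4],[[0,0,0],[0,0,0],0.6],[[0,0,0],[0,0,0],0.8],[[0,0,0],[0,0,0],0.8],[[0,0,0],[0,0,0],0.8]]' 14; python3 -m crank '[[[0,0,0],[0,0,-1],0.8],[[0,0,0],[0,0,-2],0.8],[[0,0,0],[0,0,-4],0.8],[[0,0,0],[0,0,-4],0.8],[[0,0,0],[0,0,-1],0.8],[[0,0,0],[0,0,0],0.8]]'
```

```text
time_s: 8.2
tcp_pos: [0.3709, 0.1995, 0.0316]
eef_rot: [180.0, 0.0, -178.8]
contact_force: [-0.9, -0.5, 7.1]
gripper_width: 0.0282
gripper_force: 13.9
time_s: 8.8
tcp_pos: [0.3713, 0.2002, 0.1528]
eef_rot: [179.8, 0.2, -178.8]
contact_force: [-0.8, 0.5, -0.4]
gripper_width: 0.0088
gripper_force: 0.0
```

The glass was lost during the lift, so I'll look. First I'll open the fingers.

```bash
python3 -m crank '[[[0,0,0],[0,0,-4],-0.3],[[0,0,0],[0,0,-4],-0.3],[[0,0,0],[0,0,-3],-0.3],[[0,0,0],[0,0,0],-0.3]]'
python3 - <<'E'
from h import *
for n in ('wrist','scene'):
    g,c=glass(n,(.369,.199,.014)); print(n,g); save('B2_'+n,c)
    P=None
E
```

```text
time_s: 9.2
tcp_pos: [0.3719, 0.2005, 0.2636]
eef_rot: [179.8, 0.2, -178.8]
contact_force: [-0.3, -1.1, -0.9]
gripper_width: 0.0352
gripper_force: 0.0
wrist {'c': (369, 196), 'size': (108, 27), 'yaw': 0.4, 'z': np.float64(0.03), 'px': array([310., 173.]), 'n': np.int32(1497)}
scene {'c': (366, 196), 'size': (101, 26), 'yaw': 1.9, 'z': np.float64(0.029), 'px': array([384., 213.]), 'n': np.int32(213)}
```

View pics/B2_wrist.png

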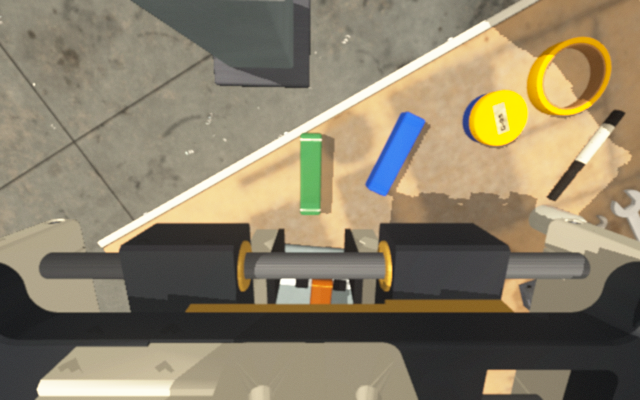

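```bash
python3 -m crank '[[[0,0,0],[0.4,-0.5,4.5],-0.3],[[0,0,0],[0,0,4.5],-0.3],[[0,0,0],[0,0,4.5],-0.3],[[0,0,0],[0,0,4.5],-0.3],[[0,0,0],[0,0,3],-0.3],[[0,0,0],[0,0,2],-0.3],[[0,0,0],[0,0,0.5],-0.3],[[0,0,0],[0,0,0],-0.3]]' 18
python3 -m crank '[[[0,0,0],[0,0,0.1],-0.1],[[0,0,0],[0,0,0],0.2],[[0,0,0],[0,0,0],0.4],[[0,0,0],[0,0,0],0.6],[[0,0,0],[0,0,0],0.6],[[0,0,0],[0,0,0],0.6],[[0,0,0],[0,0,0],0.6]]' 18
```

```text
time_s: 10.1
tcp_pos: [0.3647, 0.1914, 0.0252]
eef_rot: [-179.7, -0.2, -178.8]
contact_force: [-8.3, -6.1, 23.9]
gripper_width: 0.0571
gripper_force: 11.7
time_s: 10.8
tcp_pos: [0.3672, 0.1946, 0.0252]
eef_rot: [180.0, 0.1, -178.7]
contact_force: [-2.8, 0.5, 19.7]
gripper_width: 0.0279
gripper_force: 25.5
```

```bash
python3 -m crank '[[[0,0,0],[0,0,-0.5],0.6],[[0,0,0],[0,0,-1],0.6],[[0,0,0],[0,0,-1],0.6],[[0,0,0],[0,0,-0.5],0.6],[[0,0,0],[0,0,0],0.6]]'
```

```text
time_s: 11.3
tcp_pos: [0.3663, 0.1937, 0.0547]
eef_rot: [-180.0, -0.0, -178.8]
contact_force: [0.3, 0.0, -2.5]
gripper_width: 0.0275
gripper_force: 18.0
```

```bash
python3 -m crank '[[[0,0,0],[0,0,-2],0.6],[[0,0,0],[0,0,-3],0.6],[[0,0,0],[0,0,-3],0.6],[[0,0,0],[0,0,-2.5],0.6],[[0,0,0],[-2,-1,0],0.6],[[0,0,0],[-3,-1.6,0],0.6],[[0,0,0],[-3,-1.6,0],0.6],[[0,0,0],[-3,-1.6,0],0.6]]' 16
python3 -m crank '[[[0,0,0],[-3,-1.6,0],0.6],[[0,0,0],[-2.6,-1.2,0],0.6],[[0,0,2.5],[-1.6,-0.77,0],0.6],[[0,0,2.6],[0,0,0],0.6],[[0,0,0],[0,0,0],0.6],[[0,0,0],[0,0,0],0.6]]'
python3 - <<'E'
from h import *
for n in ('wrist','scene'):
    c,P,T=cap(n); save('C_'+n,c); np.savez('/tmp/C_'+n,c=c,P=P)
    for b in blobs(c,P,'green'): print(n,{k:v for k,v in b.items() if k!='pts'})
E
```

```text
time_s: 12.1
tcp_pos: [0.4784, 0.1375, 0.1589]
eef_rot: [-180.0, -0.1, -178.8]
contact_force: [-0.3, -0.0, -1.8]
gripper_width: 0.0277
gripper_force: 16.0
time_s: 12.7
tcp_pos: [0.5499, 0.104, 0.1589]
eef_rot: [-179.9, -0.1, 176.2]
contact_force: [0.4, 0.0, -1.2]
gripper_width: 0.0278
gripper_force: 16.0
wrist {'px': array([632.,  81.]), 'n': np.int32(90), 'med': array([0.462, 0.405, 0.012]), 'lo': array([0.459, 0.403, 0.005]), 'hi': array([0.465, 0.406, 0.018]), 'rect': (array([462., 405.]), 5, 3, 17)}
wrist {'px': array([630., 135.]), 'n': np.int32(1706), 'med': array([0.513, 0.412, 0.013]), 'lo': array([0.471, 0.405, 0.004]), 'hi': array([0.553, 0.418, 0.022]), 'rect': (array([512., 412.]), 89, 4, 8)}
wrist {'px': array([313., 169.]), 'n': np.int32(624), 'med': array([0.5  , 0.107, 0.163]), 'lo': array([0.497, 0.094, 0.158]), 'hi': array([0.503, 0.12 , 0.165]), 'rect': (array([504.,  98.]), 16, 45, 22)}
wrist {'px': array([314., 216.]), 'n': np.int32(3401), 'med': array([0.523, 0.106, 0.164]), 'lo': array([0.508, 0.092, 0.162]), 'hi': array([0.541, 0.119, 0.165]), 'rect': (array([525., 104.]), 31, 36, 87)}
wrist {'px': array([314., 291.]), 'n': np.int32(1244), 'med': array([0.564, 0.103, 0.163]), 'lo': array([0.557, 0.09 , 0.162]), 'hi': array([0.572, 0.116, 0.164]), 'rect': (array([565., 103.]), 27, 17, 88)}
scene {'px': array([339., 134.]), 'n': np.int32(171), 'med': array([0.526, 0.117, 0.158]), 'lo': array([0.51 , 0.095, 0.138]), 'hi': array([0.545, 0.121, 0.165]), 'rect': (array([531., 109.]), 28, 46, 79)}
scene {'px': array([275., 250.]), 'n': np.int32(281), 'med': array([0.51 , 0.426, 0.029]), 'lo': array([0.469, 0.413, 0.026]), 'hi': array([0.551, 0.44 , 0.031]), 'rect': (array([510., 426.]), 87, 24, 8)}
scene {'px': array([273., 260.]), 'n': np.int32(232), 'med': array([0.507, 0.438, 0.013]), 'lo': array([0.467, 0.431, 0.004]), 'hi': array([0.544, 0.444, 0.023]), 'rect': (array([507., 438.]), 85, 6, 8)}
```

View pics/C_wrist.png

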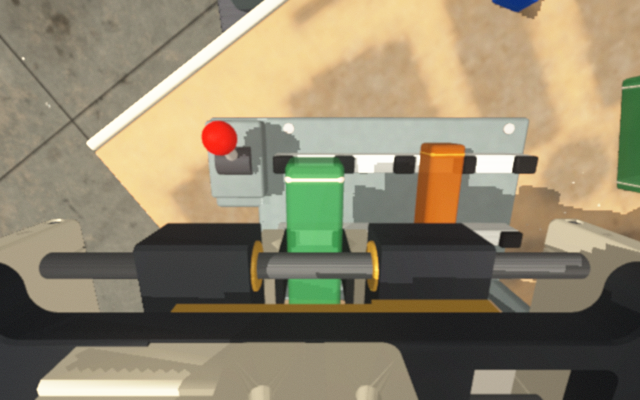

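Run:
```python
from h import *
z=np.load('/tmp/C_wrist.npz'); c,P=z['c'],z['P']
m=(P[...,2]>.034)&(P[...,2]<.048)&(c.max(-1)<60)&(P[...,0]>.47)&(P[...,0]<.63)&(P[...,1]>.04)&(P[...,1]<.32)
k,L,st,ce=cv2.connectedComponentsWithStats(m.astype(np.uint8),connectivity=8)
for i in range(1,k):
    if st[i,4]>25:
        p=P[L==i]; print(st[i,4],ce[i].round(),p.mean(0).round(4),p.min(0).round(3),p.max(0).round(3))
```

```text
184 [280. 164.] [0.5122 0.0762 0.0435] [0.506 0.07  0.042] [0.52  0.085 0.045]
152 [347. 163.] [0.5158 0.1356 0.0435] [0.51  0.129 0.042] [0.524 0.141 0.045]
307 [404. 165.] [0.5203 0.1854 0.0433] [0.513 0.177 0.041] [0.528 0.194 0.046]
160 [469. 164.] [0.5241 0.2429 0.0433] [0.517 0.237 0.042] [0.531 0.249 0.045]
320 [525. 164.] [0.5276 0.2922 0.043 ] [0.521 0.284 0.039] [0.535 0.302 0.045]
306 [510. 239.] [0.5985 0.2873 0.0429] [0.591 0.279 0.039] [0.606 0.298 0.045]
```

```bash
python3 -m crank '[[[0,0,0],[0,-0.1,2.5],0.6],[[0,0,0],[0,0,3],0.6],[[0,0,0],[0,0,2.4],0.6],[[0,0,0],[0,0,1],0.6],[[0,0,0],[0,0,0.6],0.6],[[0,0,0],[0,0,0],0.6]]'
```

```text
time_s: 13.4
tcp_pos: [0.5506, 0.1035, 0.0651]
eef_rot: [-180.0, -0.0, 176.1]
contact_force: [0.2, 0.4, -1.9]
gripper_width: 0.0279
gripper_force: 16.0
```

```bash
python3 -m crank '[[[0,0,0],[0,0,0.3],0.6],[[0,0,0],[0,0,0.1],0.6],[[0,0,0],[0,0,0],0.6]]'
```

```text
time_s: 13.7
tcp_pos: [0.5509, 0.1034, 0.0616]
eef_rot: [180.0, 0.0, 176.1]
contact_force: [0.1, -0.1, -2.3]
gripper_width: 0.0281
gripper_force: 16.0
```

```bash
python3 -m crank '[[[0,0,0],[0,0,0.1],0.6],[[0,0,0],[0,0,0.05],0.6],[[0,0,0],[0,0,0],0.6]]'
```

```text
time_s: 14.0
tcp_pos: [0.5508, 0.1034, 0.06]
eef_rot: [180.0, 0.0, 176.1]
contact_force: [-2.1, 0.2, 3.1]
gripper_width: 0.0278
gripper_force: 16.0
```

```bash
python3 -m crank '[[[0,0,0],[0,0,0],0.2],[[0,0,0],[0,0,0],0.1],[[0,0,0],[0,0,0],0.05],[[0,0,0],[0,0,-2],0.05],[[0,0,0],[0,0,-4],0.05],[[0,0,0],[0,0,-5],0],[[0,0,0],[0,0,-5],-0.2],[[0,0,0],[0,0,-3],-0.3]]' 14
python3 - <<'E'
from h import *
for n in ('wrist','scene'):
    c,P,T=cap(n); save('D_'+n,c); np.savez('/tmp/D_'+n,c=c,P=P)
    for b in blobs(c,P,'green'): print(n,{k:v for k,v in b.items() if k!='pts'})
print(r.get_state()['tcp_pos'],r.get_state()['joints'].round())
cv2.imwrite('pics/D.png',np.hstack([cv2.imread('pics/D_wrist.png')[60:260,160:560],cv2.imread('pics/D_scene.png')[130:330,200:500]]))
E
```

```text
time_s: 14.8
tcp_pos: [0.5517, 0.1035, 0.254]
eef_rot: [179.9, 0.3, 176.1]
contact_force: [1.2, 0.7, 0.5]
gripper_width: 0.0533
gripper_force: 0.0
wrist {'px': array([519., 109.]), 'n': np.int32(130), 'med': array([0.483, 0.358, 0.028]), 'lo': array([0.479, 0.35 , 0.009]), 'hi': array([0.486, 0.374, 0.031]), 'rect': (array([482., 362.]), 5, 26, 9)}
wrist {'px': array([519., 149.]), 'n': np.int32(2103), 'med': array([0.532, 0.364, 0.029]), 'lo': array([0.492, 0.352, 0.007]), 'hi': array([0.576, 0.385, 0.031]), 'rect': (array([534., 370.]), 89, 27, 9)}
wrist {'px': array([314., 141.]), 'n': np.int32(88), 'med': array([0.501, 0.106, 0.064]), 'lo': array([0.499, 0.095, 0.063]), 'hi': array([0.503, 0.118, 0.066]), 'rect': (array([501., 107.]), 25, 3, 86)}
wrist {'px': array([314., 184.]), 'n': np.int32(1552), 'med': array([0.55 , 0.103, 0.064]), 'lo': array([0.511, 0.09 , 0.063]), 'hi': array([0.595, 0.116, 0.066]), 'rect': (array([553., 103.]), 25, 88, 87)}
scene {'px': array([330., 164.]), 'n': np.int32(136), 'med': array([0.556, 0.107, 0.064]), 'lo': array([0.51 , 0.094, 0.058]), 'hi': array([0.592, 0.117, 0.066]), 'rect': (array([552., 106.]), 23, 84, 87)}
scene {'px': array([335., 173.]), 'n': np.int32(63), 'med': array([0.53 , 0.116, 0.047]), 'lo': array([0.512, 0.114, 0.04 ]), 'hi': array([0.551, 0.12 , 0.056]), 'rect': (array([532., 116.]), 7, 42, 84)}
scene {'px': array([280., 233.]), 'n': np.int32(244), 'med': array([0.532, 0.373, 0.029]), 'lo': array([0.492, 0.359, 0.027]), 'hi': array([0.574, 0.386, 0.031]), 'rect': (array([533., 373.]), 89, 23, 8)}
scene {'px': array([278., 242.]), 'n': np.int32(189), 'med': array([0.532, 0.384, 0.012]), 'lo': array([0.492, 0.377, 0.004]), 'hi': array([0.568, 0.391, 0.022]), 'rect': (array([530., 383.]), 83, 7, 9)}
[0.55283189 0.10406611 0.25502245] [  31.   10.  -14.    0.  -66. -125.]
```

View pics/D.png

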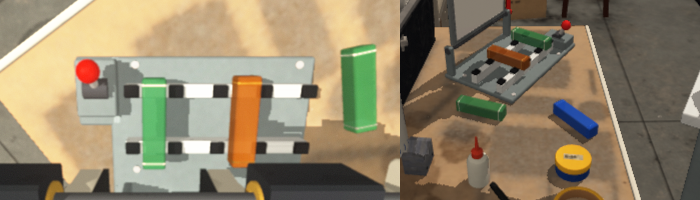

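Notch 1 now holds a glass seated level (wrist crop 153,120). The other glass has been knocked nearer the stand, to (0.533, 0.371), so I'll go above it.

```bash
python3 -m crank '[[[0,0,0],[0.62,4.42,0],0],[[0,0,0],[0.62,4.42,0],0],[[0,0,0],[0.62,4.42,0],0],[[0,0,0],[0.62,4.42,0],0],[[0,0,0],[0.62,4.42,0],0],[[0,0,0],[0.62,4.42,0],0],[[0,0,-6.2],[0,0,2],0],[[0,0,-6.2],[0,0,2],0]]' 14
python3 -m crank '[[[0,0,0],[0,0,0],0],[[0,0,0],[0,0,0],0]]'
python3 - <<'E'
from h import *
print(r.get_state()['joints'].round())
for n in ('wrist','scene'):
    g,c=glass(n,(.533,.371,.014)); print(n,g)
E
```

```text
time_s: 15.7
tcp_pos: [0.5309, 0.3721, 0.208]
eef_rot: [-180.0, -0.0, -171.1]
contact_force: [-0.0, 0.1, 0.2]
gripper_width: 0.0436
gripper_force: 0.0
time_s: 15.9
tcp_pos: [0.5315, 0.3701, 0.2092]
eef_rot: [-179.9, -0.1, -171.7]
contact_force: [-0.4, -0.0, 0.7]
gripper_width: 0.044
gripper_force: 0.0
[  52.   20.   -6.    0.  -64. -134.]
wrist {'c': (530, 371), 'size': (104, 28), 'yaw': 8.3, 'z': np.float64(0.029), 'px': array([315., 184.]), 'n': np.int32(1956)}
scene {'c': (529, 371), 'size': (102, 25), 'yaw': 7.4, 'z': np.float64(0.029), 'px': array([282., 233.]), 'n': np.int32(261)}
```

```bash
python3 -m crank '[[[0,0,0],[0,0,4.5],0],[[0,0,0],[0,0,4.5],0],[[0,0,0],[0,0,4.5],0],[[0,0,0],[0,0,2.5],0],[[0,0,0],[0,0,1.6],0],[[0,0,0],[0,0,0],0],[[0,0,0],[0,0,0],0]]'
```

```text
time_s: 16.7
tcp_pos: [0.5323, 0.3708, 0.0347]
eef_rot: [180.0, 0.1, -171.6]
contact_force: [0.5, -0.4, 0.6]
gripper_width: 0.0441
gripper_force: 0.0
```

```bash
python3 -m crank '[[[0,0,0],[0,0,0.4],0],[[0,0,0],[0,0,0.1],0.1],[[0,0,0],[0,0,0],0.3],[[0,0,0],[0,0,0],0.45],[[0,0,0],[0,0,0],0.6],[[0,0,0],[0,0,0],0.6],[[0,0,0],[0,0,0],0.6]]' 16; python3 -m crank '[[[0,0,0],[0,0,-0.5],0.6],[[0,0,0],[0,0,-1],0.6],[[0,0,0],[0,0,-1.5],0.6],[[0,0,0],[0,0,-2],0.6],[[0,0,0],[0,0,-1],0.6],[[0,0,0],[0,0,0],0.6]]'
```

```text
time_s: 17.4
tcp_pos: [0.5317, 0.3707, 0.0291]
eef_rot: [180.0, 0.0, -171.5]
contact_force: [-1.8, 0.1, 5.0]
gripper_width: 0.028
gripper_force: 16.0
time_s: 18.0
tcp_pos: [0.5324, 0.3713, 0.091]
eef_rot: [179.9, 0.2, -171.5]
contact_force: [-0.2, -0.6, -2.3]
gripper_width: 0.028
gripper_force: 16.0
```

```bash
python3 -m crank '[[[0,0,0],[0,0,-3],0.6],[[0,0,0],[0,0,-3],0.6],[[0,0,0],[0,0,-1],0.6],[[0,0,0],[-0.2,-2,0],0.6],[[0,0,0],[-0.4,-3,0],0.6],[[0,0,0],[-0.4,-3,0],0.6],[[0,0,0],[-0.2,-2,0],0.6],[[0,0,4.2],[0,-1,0],0.6]]' 16
python3 -m crank '[[[0,0,4.2],[0,0,0],0.6],[[0,0,4],[0,0,0],0.6],[[0,0,0],[0,0,0],0.6],[[0,0,0],[0,0,0],0.6],[[0,0,0],[0,0,0],0.6]]'
python3 - <<'E'
from h import *
for n in ('wrist','scene'):
    c,P,T=cap(n); save('E_'+n,c); np.savez('/tmp/E_'+n,c=c,P=P)
    for b in blobs(c,P,'green'): print(n,{k:v for k,v in b.items() if k!='pts'})
    m=(P[...,2]>.034)&(P[...,2]<.048)&(c.max(-1)<60)&(P[...,0]>.47)&(P[...,0]<.63)&(P[...,1]>.04)&(P[...,1]<.32)
    k,L,st,ce=cv2.connectedComponentsWithStats(m.astype(np.uint8),connectivity=8)
    for i in range(1,k):
        if st[i,4]>25:
            p=P[L==i]; print(st[i,4],ce[i].round(),p.mean(0).round(4),p.min(0).round(3),p.max(0).round(3))
E
```

```text
time_s: 18.8
tcp_pos: [0.5595, 0.2608, 0.1573]
eef_rot: [-179.9, -0.1, -175.8]
contact_force: [0.2, -0.2, -2.2]
gripper_width: 0.0277
gripper_force: 16.0
time_s: 19.3
tcp_pos: [0.5595, 0.2633, 0.1581]
eef_rot: [-180.0, -0.0, 176.2]
contact_force: [-0.2, -1.0, -2.6]
gripper_width: 0.0278
gripper_force: 16.0
wrist {'px': array([117., 150.]), 'n': np.int32(169), 'med': array([0.5  , 0.109, 0.064]), 'lo': array([0.498, 0.095, 0.058]), 'hi': array([0.503, 0.121, 0.065]), 'rect': (array([501., 108.]), 27, 6, 86)}
wrist {'px': array([313., 167.]), 'n': np.int32(490), 'med': array([0.51 , 0.265, 0.158]), 'lo': array([0.506, 0.253, 0.156]), 'hi': array([0.512, 0.279, 0.16 ]), 'rect': (array([509., 266.]), 27, 6, 87)}
wrist {'px': array([128., 207.]), 'n': np.int32(2848), 'med': array([0.548, 0.105, 0.064]), 'lo': array([0.511, 0.091, 0.047]), 'hi': array([0.583, 0.119, 0.066]), 'rect': (array([526., 129.]), 76, 162, 30)}
wrist {'px': array([313., 213.]), 'n': np.int32(3348), 'med': array([0.532, 0.265, 0.158]), 'lo': array([0.517, 0.252, 0.157]), 'hi': array([0.553, 0.278, 0.16 ]), 'rect': (a
[... 969 characters left out ...]
42., 267.]), 27, 51, 79)}
scene {'px': array([326., 165.]), 'n': np.int32(198), 'med': array([0.547, 0.112, 0.065]), 'lo': array([0.505, 0.095, 0.043]), 'hi': array([0.588, 0.277, 0.158]), 'rect': (array([518., 172.]), 76, 204, 25)}
31 [357. 166.] [0.5044 0.0475 0.0423] [0.494 0.041 0.037] [0.518 0.051 0.048]
36 [338. 180.] [0.515  0.134  0.0422] [0.508 0.121 0.038] [0.524 0.145 0.045]
39 [290. 191.] [0.5936 0.2366 0.0419] [0.586 0.225 0.037] [0.602 0.246 0.046]
43 [314. 200.] [0.5224 0.2418 0.0416] [0.515 0.233 0.035] [0.531 0.25  0.046]
36 [276. 202.] [0.5972 0.2918 0.0415] [0.591 0.282 0.037] [0.607 0.299 0.044]
41 [301. 211.] [0.5263 0.2961 0.0419] [0.518 0.286 0.037] [0.535 0.304 0.045]
```

View pics/E_wrist.png

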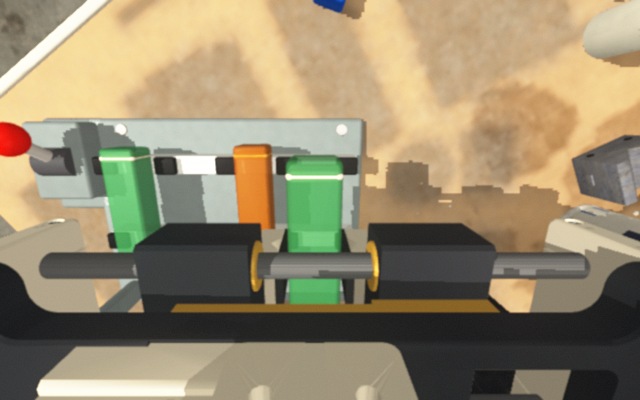

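```bash
python3 -m crank '[[[0,0,0],[0,0.1,2.5],0.6],[[0,0,0],[0,0,2.7],0.6],[[0,0,0],[0,0,2],0.6],[[0,0,0],[0,0,0.8],0.6],[[0,0,0],[0,0,0],0.6],[[0,0,0],[0,0,0],0.6]]'
```

```text
time_s: 20.0
tcp_pos: [0.5603, 0.2648, 0.0794]
eef_rot: [180.0, 0.1, 176.1]
contact_force: [0.4, 0.5, -1.9]
gripper_width: 0.0279
gripper_force: 16.0
```

```bash
python3 -m crank '[[[0,0,0],[0,0,0.6],0.6],[[0,0,0],[0,0,0.4],0.6],[[0,0,0],[0,0,0],0.6]]'
```

```text
time_s: 20.3
tcp_pos: [0.5595, 0.2642, 0.0683]
eef_rot: [-180.0, -0.0, 176.1]
contact_force: [0.2, 0.2, -2.8]
gripper_width: 0.028
gripper_force: 16.0
```

```bash
python3 -m crank '[[[0,0,0],[0,0,0.2],0.6],[[0,0,0],[0,0,0.15],0.6],[[0,0,0],[0,0,0],0.6]]'
```

```text
time_s: 20.6
tcp_pos: [0.5596, 0.2643, 0.0649]
eef_rot: [-180.0, -0.0, 176.1]
contact_force: [-1.0, -0.1, -1.6]
gripper_width: 0.0281
gripper_force: 16.0
```

```bash
python3 -m crank '[[[0,0,0],[0,0,0.1],0.6],[[0,0,0],[0,0,0],0.6],[[0,0,0],[0,0,0],0.3],[[0,0,0],[0,0,0],0.25],[[0,0,0],[0,0,0],0.25]]'
python3 -m crank '[[[0,0,0],[0,0,-1],0.25],[[0,0,0],[0,0,-3],0.25],[[0,0,0],[0,0,-4],0.25],[[0,0,0],[0,0,-4],0.25],[[0,0,0],[0,0,-4],0.25],[[0,0,0],[0,0,-3],0.25],[[0,0,0],[0,0,0],0.25]]'
python3 - <<'E'
from h import *
for n in ('wrist','scene'):
    c,P,T=cap(n); save('F_'+n,c); np.savez('/tmp/F_'+n,c=c,P=P)
    for col in ('green','amber','red'):
        for b in blobs(c,P,col): print(n,col,{k:v for k,v in b.items() if k!='pts'})
print(r.get_state()['tcp_pos'])
cv2.imwrite('pics/F.png',np.hstack([cv2.imread('pics/F_wrist.png')[60:260,0:440],cv2.imread('pics/F_scene.png')[100:300,200:500]]))
E
```

```text
time_s: 21.1
tcp_pos: [0.5599, 0.2645, 0.0643]
eef_rot: [180.0, 0.0, 176.1]
contact_force: [-0.7, -0.2, 0.2]
gripper_width: 0.0323
gripper_force: 0.0
time_s: 21.8
tcp_pos: [0.5617, 0.2654, 0.2606]
eef_rot: [179.7, 0.4, 176.1]
contact_force: [0.6, 1.1, -1.2]
gripper_width: 0.0331
gripper_force: 0.0
wrist green {'px': array([312., 139.]), 'n': np.int32(87), 'med': array([0.51 , 0.268, 0.064]), 'lo': array([0.508, 0.256, 0.063]), 'hi': array([0.512, 0.28 , 0.066]), 'rect': (array([510., 268.]), 25, 3, 86)}
wrist green {'px': array([312., 182.]), 'n': np.int32(1508), 'med': array([0.559, 0.264, 0.064]), 'lo': array([0.52 , 0.251, 0.063]), 'hi': array([0.604, 0.277, 0.066]), 'rect': (array([562., 264.]), 25, 88, 85)}
wrist green {'px': array([182., 197.]), 'n': np.int32(830), 'med': array([0.57 , 0.108, 0.065]), 'lo': array([0.524, 0.09 , 0.063]), 'hi': array([0.596, 0.118, 0.066]), 'rect': (array([556.,  99.]), 38, 83, 84)}
wrist amber {'px': array([572.,  39.]), 'n': np.int32(608), 'med': array([0.43 , 0.535, 0.076]), 'lo': array([0.421, 0.528, 0.066]), 'hi': array([0.439, 0.544, 0.105]
[... 2333 characters left out ...]
: (array([268., 510.]), 62, 17, 71)}
scene red {'px': array([308., 119.]), 'n': np.int32(195), 'med': array([0.649, 0.049, 0.148]), 'lo': array([0.642, 0.045, 0.086]), 'hi': array([0.657, 0.054, 0.205]), 'rect': (array([649.,  50.]), 11, 18, 83)}
scene red {'px': array([366., 154.]), 'n': np.int32(74), 'med': array([0.482, 0.043, 0.08 ]), 'lo': array([0.473, 0.033, 0.067]), 'hi': array([0.494, 0.05 , 0.089]), 'rect': (array([483.,  43.]), 23, 18, 24)}
scene red {'px': array([276., 281.]), 'n': np.int32(136), 'med': array([0.426, 0.541, 0.075]), 'lo': array([0.418, 0.532, 0.064]), 'hi': array([0.436, 0.548, 0.103]), 'rect': (array([427., 540.]), 19, 16, 33)}
[0.55975544 0.264513   0.25555377]
```

View pics/F.png

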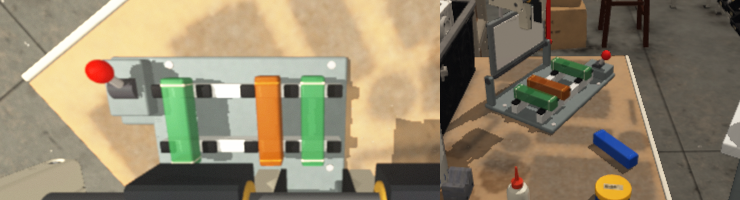

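Wrist crop: the green glasses sit level in notches 1 and 4 at (178,120) and (313,120), and the amber glass is unmoved at (268,120). The lamp is next, with the fingers shut.

```bash
python3 -m crank '[[[0,0,0],[1.83,-3.81,0],1],[[0,0,0],[1.83,-3.81,0],1],[[0,0,0],[1.83,-3.81,0],1],[[0,0,0],[1.83,-3.81,0],1],[[0,0,0],[1.83,-3.81,0],1],[[0,0,0],[1.83,-3.81,0],1],[[0,0,0],[0,0,0],1],[[0,0,0],[0,0,0],1]]' 10
python3 -m crank '[[[0,0,0],[0,0,4.5],1],[[0,0,0],[0,0,4.5],1],[[0,0,0],[0,0,4.5],1],[[0,0,0],[0,0,2.5],1],[[0,0,0],[0,0,0.8],1],[[0,0,0],[0,0,0],1]]'
```

```text
time_s: 22.7
tcp_pos: [0.4339, 0.0429, 0.2538]
eef_rot: [-180.0, -0.0, 176.0]
contact_force: [0.7, 0.6, -0.5]
gripper_width: 0.0005
gripper_force: 0.0
time_s: 23.3
tcp_pos: [0.4344, 0.044, 0.085]
eef_rot: [-179.9, -0.2, 176.1]
contact_force: [0.1, 0.2, 1.1]
gripper_width: 0.0004
gripper_force: 0.0
```

```bash
python3 -m crank '[[[0,0,0],[-2,0,0],1],[[0,0,0],[-1.5,0,0],1],[[0,0,0],[-1,0,0],1],[[0,0,0],[-1,0,0],1],[[0,0,0],[-1,0,0],1],[[0,0,0],[-0.5,0,0],1],[[0,0,0],[0,0,0],1]]'
```

```text
time_s: 24.0
tcp_pos: [0.5051, 0.0391, 0.086]
eef_rot: [180.0, 0.0, 176.1]
contact_force: [-0.4, -0.1, -0.7]
gripper_width: 0.0005
gripper_force: 0.0
```

```bash
python3 -m crank '[[[0,0,0],[-0.3,0,0],1],[[0,0,0],[-0.3,0,0],1],[[0,0,0],[0,0,0],1]]'
python3 - <<'E'
from h import *
for n in ('scene','side'):
    c,P,T=cap(n); save('G_'+n,c)
    for b in blobs(c,P,'red',box=(.44,.6,0,.08,.04,.12),minn=10): print(n,{k:v for k,v in b.items() if k!='pts'})
E
```

```text
time_s: 24.3
tcp_pos: [0.5064, 0.0376, 0.0851]
eef_rot: [-179.9, -0.4, 176.0]
contact_force: [-12.7, 1.8, 6.5]
gripper_width: 0.0004
gripper_force: 6.3
scene {'px': array([349., 153.]), 'n': np.int32(16), 'med': array([0.529, 0.044, 0.074]), 'lo': array([0.522, 0.04 , 0.067]), 'hi': array([0.537, 0.048, 0.079]), 'rect': (array([529.,  43.]), 6, 17, 64)}
side {'px': array([308., 143.]), 'n': np.int32(48), 'med': array([0.53 , 0.043, 0.08 ]), 'lo': array([0.521, 0.033, 0.07 ]), 'hi': array([0.539, 0.048, 0.087]), 'rect': (array([528.,  41.]), 19, 17, 32)}
```

At the end stop (12.7 N, ball at x = 0.529 as predicted). I'll back off, retreat and do a final check.

```bash
python3 -m crank '[[[0,0,0],[2,0,0],1],[[0,0,0],[4,0,0],1],[[0,0,0],[1,0,-4],1],[[0,0,0],[0,0,-4.5],1],[[0,0,0],[0,0,-4.5],1],[[0,0,0],[0,0,-4.5],1],[[0,0,0],[0,0,-3],1],[[0,0,0],[0,0,0],1]]'
python3 - <<'E'
from h import *
for n in ('scene','wrist'):
    c,P,T=cap(n); save('H_'+n,c)
    for col in ('green','red','amber'):
        for b in blobs(c,P,col,box=(.45,.7,0,.4,.03,.25)): print(n,col,b['n'],b['med'],b['lo'],b['hi'])
cv2.imwrite('pics/H.png',np.hstack([cv2.imread('pics/H_wrist.png')[:300,:400],cv2.imread('pics/H_scene.png')[60:360,160:460]]))
E
```

```text
time_s: 25.2
tcp_pos: [0.4426, 0.0441, 0.296]
eef_rot: [179.8, 0.5, 176.1]
contact_force: [0.2, -0.3, 0.4]
gripper_width: 0.0004
gripper_force: 0.0
scene green 201 [0.545 0.111 0.063] [0.512 0.096 0.041] [0.591 0.12  0.066]
scene green 335 [0.552 0.274 0.063] [0.52  0.256 0.04 ] [0.6   0.281 0.066]
scene red 198 [0.649 0.049 0.148] [0.642 0.046 0.084] [0.658 0.054 0.205]
scene red 74 [0.525 0.04  0.08 ] [0.516 0.029 0.067] [0.538 0.045 0.088]
scene amber 554 [0.548 0.222 0.06 ] [0.502 0.203 0.042] [0.608 0.228 0.066]
wrist green 77 [0.51  0.265 0.064] [0.507 0.254 0.061] [0.512 0.279 0.065]
wrist green 741 [0.541 0.259 0.064] [0.519 0.25  0.044] [0.563 0.276 0.066]
wrist amber 740 [0.519 0.212 0.064] [0.502 0.2   0.044] [0.552 0.226 0.066]
```

View pics/H.png

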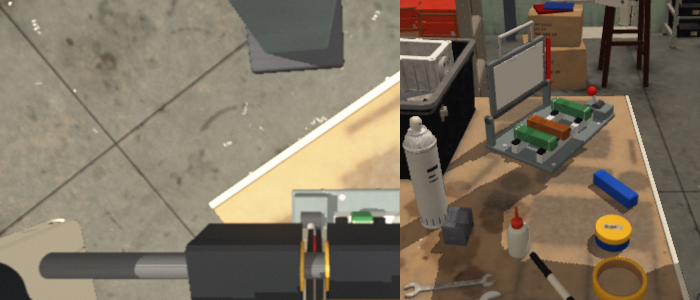

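```bash
python3 -c "
from plant import r
print(r.close_job())"
```

```text
the job is handed in; nothing more can be done
None
```

The job is handed in, no verdict shown: the lid is lined up with the red arm (about 1.56 rad), the two green glasses are in notches 1 and 4, and the lamp lever is at its on stop, but while I regripped the first glass (it had slipped out on the first lift) the fingertips touched the bench and the pad sensor read 25.5 N against an 18 N grip setting, so that glass may have briefly been pressed with more than 20 N.

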